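# Hang the inspection lamp by its safety hook in the eyebolt over an open drive

## Robot

A 6-joint arm with a two-finger parallel gripper is mounted at the origin on the work surface. World frame = base frame: x ahead of the robot, y to its left, z up, the work surface at z = 0. Lengths are in m, angles in degrees, forces in N, time in s.
With the tool pointing down it reaches from about 0.4 to 0.825 m from the base axis. Payload 7 kg.
Tool frame: the origin (TCP) lies midway between the tips of the shut fingers; the grasp point (between the pads) lies hold_point_z behind it (hold_point_z is the distance from the TCP to the grasp point, in m); z points along the fingers, y is the line along which they close (so a half turn about z gives the same grasp; the last joint's range is limited). The gripper opens to 88 mm and grips with 3 to 60 N. Pads are 19 mm wide; open, the fingers measure 130 mm over their backs; the gripper's body (78 mm by 193 mm) begins 47 mm behind the grasp point.
Start: joints at [-56.488, 20.546, 0.682, 0, -70.136, -16.507], TCP at [0.197, -0.645, 0.227] pointing down, gripper open.
Joint ranges: [-176.03, 176.03], [-82.01, 121.73], [-58.28, 71.71], [-173.87, 95.51], [-174.79, -0.11], [-173.66, 173.66]. Speed limits (degrees/s): [136.94, 136.94, 172.46, 180, 180, 180].

## Interface

Orientations are given as [roll, pitch, yaw] about the fixed x, y, z axes, in that order (R = Rz(yaw) Ry(pitch) Rx(roll)).
In Python, from plant import * gives the robot as it stands.
- The arm moves only by the tool step_arm, never from a script. Its argument "steps" is a list that holds one entry, the list of rows, each a list of 6 numbers: the shift along the tool's x, y, z scaled (see below), then the turn, a rotation vector about the tool's x, y, z scaled (see below). In form: [[[tx, ty, tz, wx, wy, wz], ...]]. A call has 1 to 20 rows; each row is the pose to reach, as a shift and turn from the pose commanded when the call began, along the tool's axes at that moment; what a row does not reach only later rows make up. The controller multiplies each number of a shift by 100 mm and each number of a turn by 0.5 rad. A row lasts 1/10 s, in which the tool goes at most 50 mm and 8.59 degrees, less where a joint would pass 70% of its speed; a pose out of reach is approached as far as the arm can. A call with a number of a shift or a turn outside -1 to 1 is refused whole. A call with a gripper value outside its range is refused whole. "jaw" is the closure in counts, from 0 (fully open) to 255 (shut), set as the call begins (left out, the last holds). The fingers move at their own pace and stop on an object; the grip force is fixed at half the most. Time passes only in rows, so rows that repeat a pose let the fingers close. It gives the time, the measured TCP pose, the force, the opening and the grip force at its end, in the units of the state.
- get_obs(): the state, without advancing time (a new reading comes with each control period).
- snapshot(name): name is "scene" or "top" or "wrist"; returns (picture, depth): 384x512x3 uint8, red, green, blue; 384x512 float32, m along the optical axis (not along the pixel's ray), 0 where there is no reading.
- calibration(name): a dict with "mtx" (3x3 intrinsics, pixels), "rvec" (rotation vector, rad) and "tvec" (3), from world to camera coordinates, as OpenCV has them. Camera axes: x right, y down, z forward; pixel columns grow to the right and rows downward; lengths in m; the calibration is good to about 2 mm. A picture is of the moment at which its call begins: read the wrist's pose just before it. calibration takes no time and is no camera call; for the wrist camera it gives the pose at the moment of the call.
- close_job(): hands the job in; it is judged then, once.
The state is a dict: "clock": time; "joint_pos": joint angles; "qvel": joint speeds; "tau": joint torques, N m; "tool_pos": TCP position; "orientation": TCP orientation; "force": force on the tool from outside, world axes, zero at the start; "moment": the same for the moment, N m; "opening": finger opening in m; "gripper_force": force on a finger pad.
Only numpy, scipy, OpenCV 4.12 (cv2) and the standard library are available. Lean on these libraries where they do the work, as an engineer would, in place of code of your own. Each camera call takes 0.05 s, during which the arm holds its last target. There are 200 camera calls.

## Task

Hang the cordless inspection lamp over the open drive unit to light it: take the lamp out of its charging cradle and work the tip of its hook through the eye of the eyebolt on the aluminium upright, past the spring latch, until the eye sits in the top of the hook's bow and the latch has snapped shut behind it. Let the lamp go so that it hangs there upright and still. Do not touch the open drive with lamp or robot, and leave the other things on the bench where they are.

Things in the scene. Friction and masses are not known exactly. Their poses are not given: they have to be found in the camera images.
- lamp: Inspection lamp, grey body 46 (x) x 34 (y) x 100 mm, about 0.26 kg, 202 mm high with the steel hook on top. Origin: centre of the underside, z up, LED strip on the +x face, spot lens in the foot. The hook is a question mark in the lamp's x-z plane, bar 9 mm: from a boss on the body it slants out to x = -24, runs straight up (the back), bends over to x = +24 and curls down to the tip.
- hook_grip (a point): Grasp place on the hook's straight back: lamp frame x = -26, y = 0, 169 mm up. The back is flat-sided, 9 mm thick in the lamp's y, 10 mm in x (middle at x = -24), from 127 to 177 mm up; the top of the hook is 33 mm above this point. Fingers reaching more than 20 mm below it come near the latch's pivot.
- hook_tip (a point): Centre of the rounded end (9 mm ball) of the hook's tip, which points down and inwards: lamp frame x = +14, y = 0, 140 mm up.
- hook_gap (a point): Middle of the way in, the gap below the hook's tip, open to +x: lamp frame x = +14, y = 0, 122 mm up. It is 27 mm high, from the boss (22 mm wide, top 108 mm up; body top 100 mm) to the tip's underside at 135 mm. Behind the tip the way turns up into the bow: there the middle of the eye's 10 mm bar passes between x = -12 and +4.
- hook_seat (a point): Where the middle of the eye's bar lies when it sits in the top of the hook's bow: lamp frame x = 0, y = 0, 188.5 mm up. The bow is a half circle, bar centre line radius 24 mm round x = 0, 174 mm up.
- latch (a joint): Steel latch of the hook, 30 mm long, 7 mm wide, pivoted on the hook's back (lamp frame x = -18, 145 mm up), level across the opening to the tip. 0 = shut; grows as its free end swings up into the bow, stop at 1.2 rad. It opens inwards only (the eye's bar pushes it up from below with 1 to 2 N); a light spring shuts it once the bar is past.
- eye (a point): Centre of the eye of the eyebolt: a closed steel ring lying flat, 265 mm above the bench, bar 10 mm thick, hole 44 mm, 64 mm over all (bar centre line radius 27 mm). Axes as stand: its shank runs to +x to the upright; the free side is -x. It is fixed and does not turn.
- stand: Aluminium upright, 40 x 40 mm, 299 mm high, bolted to the bench on a 100 x 120 mm foot plate, fixed. Origin: centre of its underside, z up. The eye's centre is 105 mm from it along its -x; the eyebolt's shank is 14 mm thick with collar and nut up to 26 mm.
- drive: Open drive unit: dark steel tray 145 (x) x 240 (y) mm, 50 mm high, with bare circuit board and heat sink, lying on the bench below the eye, fixed. Origin: centre of its underside. Must not be touched; the hanging lamp clears it by about 25 mm.
- dock: Black charging cradle of the lamp, 85 (x) x 72 (y) x 38 mm high with a 12 mm high lip at +x, fixed to the bench, left or right of the drive. Origin: centre of its underside, z up. The lamp stands in its pocket (51 x 39 mm, 24 mm deep, floor 14 mm above the bench) with the same yaw.
- spool: Wire spool, two black flanges of 110 mm diameter, 60 mm high, standing on a flange on the other side of the drive from the cradle. Bystander. Origin: centre of its underside.
- driver: Screwdriver about 200 mm long lying on the bench between robot and drive. Bystander.
- bin: Black open parts bin 90 (x) x 120 (y) x 50 mm, to the right of the drive. Bystander. Origin: centre of its underside.
Mind the look-alikes: they are no part of the job. There is more than one size of the lamp; the job needs the larger. Leave any green look-alike of the dock alone.

How it is judged (in metres and radians):
On the way, in this order (a step that is already met when the one before it is completed fails the run):
1. the lamp is lifted out of the cradle (z of lamp in the frame of dock above 0.045 m), for 0.1 s.
2. the hook's tip has gone down through the eye (horizontal distance between hook_tip and eye below 0.022 m and z of hook_tip in the frame of eye below -0.005 m and z of hook_seat in the frame of eye above -0.005 m), for 0.1 s.
At the end, for the whole second after the job is handed in: The lamp hangs free, upright (0.2 rad) and nearly still (0.05 m/s, 0.5 rad/s): tip down through the eye's hole, the eye's bar in the top of the bow (8 mm in height, 10 mm sideways), latch shut (under 0.12 rad) (horizontal distance between hook_tip and eye below 0.022 m and z of hook_tip in the frame of eye below -0.03 m and z of hook_seat in the frame of eye between -0.008 and 0.008 m and horizontal distance between hook_seat and eye between 0.017 and 0.037 m and value of joint latch below 0.12 rad and angle between lamp's own z axis and vertical below 0.2 rad and linear speed of lamp below 0.05 m/s and angular speed of lamp below 0.5 rad/s); the robot touches nothing.
It fails at once if the open drive is touched (contact force between any of lamp, the fingers, the arm and drive above 1 N).
It fails at once if the spool, the screwdriver or the bin is shifted by more than 30 mm (distance of any of spool, driver, bin from where it was at the start of the episode above 0.03 m).
It also fails if it takes over 48 s, if anything falls off the work surface, if the arm or the gripper's body presses on something with over 40 N, if the wrist force passes 120 N, or if a joint passes its speed limit or range.

## Working session

There is one attempt and no reset: what is moved stays moved. The work goes in short steps, Python scripts to look and compute and a tool call to move; the robot and the scene stay as the last step left them, time stands still between calls to the robot, and variables do not carry over. Pictures are saved under pics/ and viewed, at most 10 in all, crops included, and the job is handed in when it is done.

Besides the shell and the picture viewer there is one more tool, called after "Request:" as name(argument=value, ...) on one line, values as JSON. step_arm: Moves the arm, as the interface text tells. Its arguments: {"type":"object","properties":{"steps":{"type":"array","items":{"type":"array","items":{"type":"array","items":{"type":"number","minimum":-1,"maximum":1}}}},"jaw":{"type":"number"}},"required":["steps"]}

```bash
mkdir -p pics; ls; cat > h.py <<'E'
from plant import *
import numpy as np, cv2
from scipy.spatial.transform import Rotation as R
def cloud(name):
    c=calibration(name); im,d=snapshot(name)
    K=np.array(c["mtx"]); Rm=cv2.Rodrigues(np.array(c["rvec"],float))[0]; t=np.array(c["tvec"],float).ravel()
    v,u=np.mgrid[:384,:512]
    p=np.stack([(u-K[0,2])/K[0,0]*d,(v-K[1,2])/K[1,1]*d,d],-1)
    w=(p-t)@Rm
    w[d==0]=np.nan
    return im,w
def save(n,im): cv2.imwrite("pics/"+n,im[...,::-1])
E
python3 - <<'E'
from h import *
print(get_obs())
a,w=cloud("scene");b,w2=cloud("top")
np.savez("s.npz",a=a,w=w,b=b,w2=w2)
save("both.png",cv2.resize(np.vstack([a,b]),None,fx=0.78,fy=0.78))
save("scene.png",cv2.resize(a,(800,600)));save("top.png",cv2.resize(b,(800,600)))
E
```

```text
pics
{'clock': 0.0, 'joint_pos': array([-5.64879357e+01,  2.05920047e+01,  6.33121042e-01, -2.30191400e-02,
       -7.01352884e+01, -1.65072659e+01]), 'qvel': array([-0.02186117,  0.13202172,  0.03621908, -0.04235009,  0.02619201,
        0.0334868 ]), 'tau': array([ 1.10818610e-04, -5.82724214e+01,  2.93062305e+01,  6.99745148e+00,
        7.05741797e-03, -1.54878280e-04]), 'tool_pos': array([ 0.19725157, -0.6450125 ,  0.22560218]), 'orientation': array([ 1.79903560e+02, -6.01339630e-03, -1.63003036e+02]), 'force': array([-0.41973347, -0.72138774, -0.08829838]), 'moment': array([ 0.03118481, -0.0081945 , -0.00932491]), 'gripper_force': 0.0, 'opening': 0.08732610881125925}
```

View pics/scene.png

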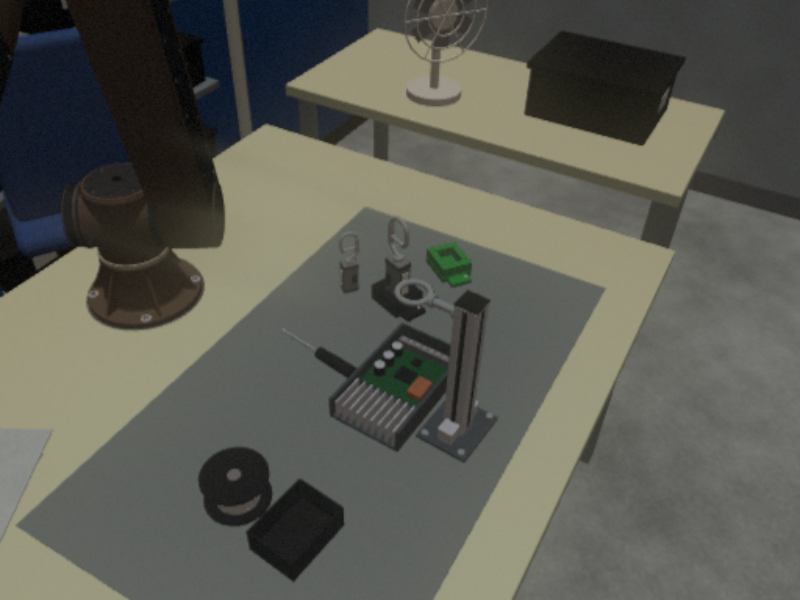

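View pics/top.png

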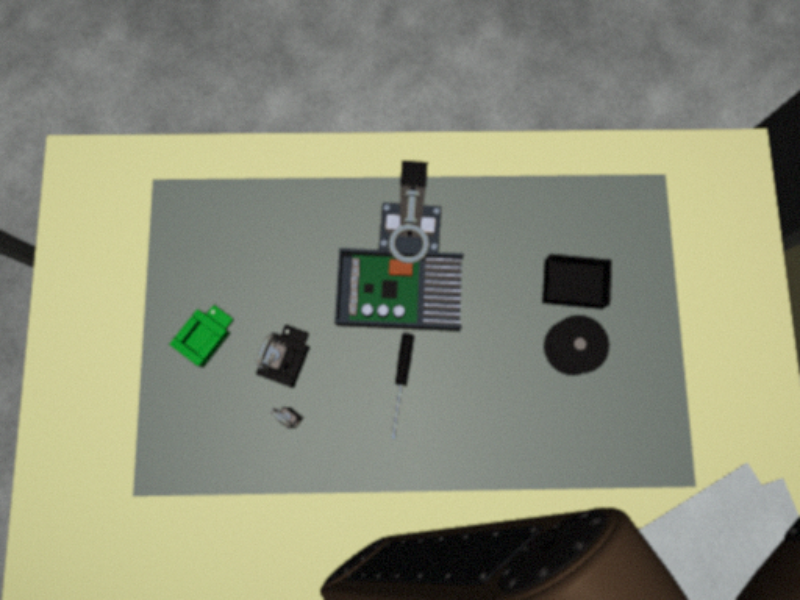

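```bash
python3 -c "
import plant;print([(n, getattr(plant,n)) for n in dir(plant) if n[0]!='_'])"
```

```text
[('PlanningError', <class 'plant.PlanningError'>), ('calibration', <function make.<locals>.<lambda> at 0x7f98f27c8680>), ('close_job', <function connect.<locals>.done at 0x7f98f273f7e0>), ('get_obs', <function make.<locals>.<lambda> at 0x7f98f27c85e0>), ('hold_point_z', 0.0188), ('snapshot', <function make.<locals>.drawn_camera at 0x7f98f27c80e0>)]
```

The large lamp stands in the black cradle at scene (398,260) and top (280,355). Its look-alikes are the small free-standing lamp at scene (349,262) / top (287,415), and the green dock at scene (450,262) / top (203,335). I choose the one in the black cradle. The eye is at scene (415,293) / top (409,243), and the upright is at scene (467,360).

```bash
python3 - <<'E'
from h import *
z=np.load("s.npz")
a,w,b,w2=[z[k] for k in("a","w","b","w2")]
save("crop.png",cv2.resize(np.hstack([a[130:215,205:305],b[190:290,150:250][:85]]),None,fx=4,fy=4,interpolation=2))
P=np.vstack([w[120:220,200:310].reshape(-1,3),w2[190:285,105:215].reshape(-1,3)])
P=P[np.isfinite(P).all(1)]
for lo,hi in [(.008,.03),(.03,.042),(.045,.09),(.09,.118),(.118,.16),(.16,.2),(.2,.23)]:
    Q=P[(P[:,2]>lo)&(P[:,2]<hi)]
    # cluster by grid
    m=np.zeros((300,400),np.uint8); i=((Q[:,0]-.2)/.003).astype(int); j=((Q[:,1]-0)/.003).astype(int)
    ok=(i>=0)&(i<300)&(j>=0)&(j<400); m[i[ok],j[ok]]=1
    n,l=cv2.connectedComponents(cv2.dilate(m,np.ones((5,5))))
    lab=l[i[ok],j[ok]]; Q=Q[ok]
    for k in range(1,n):
        q=Q[lab==k]
        if len(q)>8:
            r=cv2.minAreaRect((q[:,:2]*1000).astype(np.float32)); print(lo,len(q),q.mean(0).round(4),np.round(r[0],1),np.round(r[1],1),round(r[2],1))
# eye ring & upright
P=np.vstack([w.reshape(-1,3),w2.reshape(-1,3)]);P=P[np.isfinite(P).all(1)]
for src in (w,w2):
    q=src.reshape(-1,3); q=q[(abs(q[:,2]-.267)<.008)&(q[:,0]>.4)&(q[:,0]<.9)&(abs(q[:,1])<.3)]
    print("eye",len(q),q.mean(0),q.min(0),q.max(0),cv2.minEnclosingCircle((q[:,:2]*1000).astype(np.float32)))
    q=src.reshape(-1,3); q=q[(abs(q[:,2]-.298)<.007)&(q[:,0]>.4)&(q[:,0]<1)&(abs(q[:,1])<.3)]
    if len(q)>3: print("top",len(q),q.mean(0),cv2.minAreaRect((q[:,:2]*1000).astype(np.float32)))
E
```

```text
0.008 72 [0.374  0.222  0.0187] [372.2 222.1] [40.2 23. ] 23.9
0.008 382 [0.5022 0.2233 0.0157] [488.3 232.1] [ 76.1 151.4] 80.5
0.008 678 [0.5329 0.3914 0.0165] [526.1 392.1] [ 86.  124.8] 72.6
0.008 41 [0.5688 0.1414 0.0262] [569.2 144.1] [67.5 30.1] 27.0
0.03 41 [0.3724 0.2215 0.0364] [371.2 222.7] [37.9 16. ] 33.2
0.03 562 [0.4729 0.2373 0.0372] [476.9 247.6] [76.2 90.5] 70.1
0.03 722 [0.5192 0.405  0.0378] [519.8 406.5] [75.3 94. ] 53.7
0.03 78 [0.5734 0.1389 0.0366] [582.  123.5] [50.3 75.1] 87.4
0.045 225 [0.3701 0.2248 0.0684] [369.7 228.5] [36.9 31.9] 54.4
0.045 162 [0.4758 0.2345 0.0685] [477.2 237.3] [53.  30.4] 5.4
0.045 159 [0.5752 0.1261 0.0499] [578.3 133.8] [124.9  63.8] 32.0
0.09 62 [0.3732 0.2351 0.107 ] [371.4 231.5] [40.  11.8] 48.8
0.09 279 [0.4789 0.2388 0.1077] [477.8 245.8] [35.8 53.9] 71.9
0.118 97 [0.3689 0.2299 0.1412] [369.9 230.5] [45.2  9.8] 52.6
0.118 136 [0.4715 0.2469 0.1353] [475.2 247.7] [21.8 56.5] 55.2
0.16 151 [0.4724 0.2474 0.1753] [473.9 248.7] [12.9 61. ] 71.8
0.2 113 [0.4772 0.246  0.211 ] [477.8 247.1] [11.1 53.2] 68.5
0.2 15 [0.7596 0.0108 0.2219] [759.5   9.7] [25.1  1.7] 87.2
eye 423 [0.67537625 0.00198564 0.2688819 ] [ 0.60481456 -0.0219095   0.25903466] [0.76016816 0.04140256 0.27499922] ((682.95458984375, 5.1101298332214355), 78.42536163330078)
top 246 [ 7.40345134e-01 -3.40903092e-04  2.99203086e-01] ((739.06005859375, 2.713092803955078), (44.192501068115234, 41.70585632324219), 84.6899185180664)
eye 423 [0.65423223 0.00884499 0.26893867] [ 0.60197912 -0.02022855  0.26053597] [0.72079884 0.04164899 0.27489417] ((661.7658081054688, 5.173788547515869), 60.44888687133789)
top 277 [0.7369134  0.00168732 0.29809527] ((738.4312133789062, 1.3733882904052734), (40.726036071777344, 44.43335723876953), 84.92000579833984)
```

View pics/crop.png

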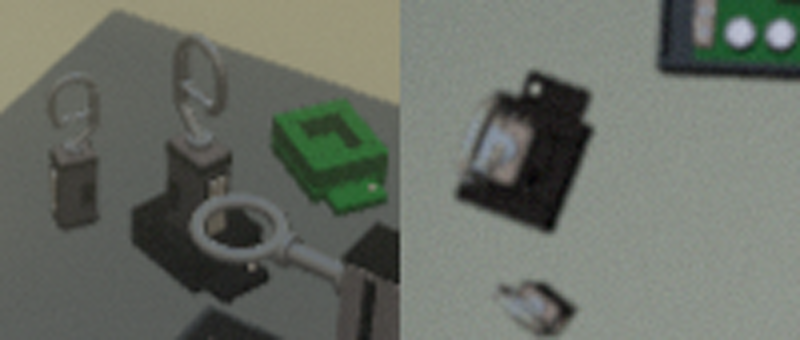

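The crop confirms the choice: the lamp in the black cradle is the taller one, and its lip points up and slightly right in the top view, giving a yaw of about -19°. Next I fit the eye and plan the moves.

```bash
cat >> h.py <<'E'
def plan(wps,start=None):
    """wps: (x,y,z,yaw) tool down; prints one call's end row per line"""
    o=get_obs(); 
    p=np.array(o["tool_pos"]); r=R.from_euler("xyz",o["orientation"],degrees=True)
    print("now",p.round(4),np.round(o["orientation"],2),"F",np.round(o["force"],1))
    for w in wps:
        t=np.array(w[:3]); q=R.from_euler("xyz",[180,0,w[3]],degrees=True)
        d=r.inv().apply(t-p); rv=(r.inv()*q).as_rotvec()
        n=int(np.ceil(max(abs(d).max()/.1,abs(rv).max()/.5)))
        p0,r0=p,r
        for k in range(1,n+1):
            pk=p0+(t-p0)*k/n; rk=r0*R.from_rotvec(rv*k/n)
            s=r.inv().apply(pk-p)/.1; v=(r.inv()*rk).as_rotvec()/.5
            print(pk.round(3),np.round(s,3).tolist(),np.round(v,3).tolist(),"rows",round(max(np.linalg.norm(s)*2,np.linalg.norm(v)*.5/.15),1)); p,r=pk,rk
E
python3 - <<'E'
from h import *
from scipy.optimize import least_squares
z=np.load("s.npz")
for k in("w","w2"):
    q=z[k].reshape(-1,3); q=q[(abs(q[:,2]-.267)<.008)&(q[:,0]>.59)&(q[:,0]<.66)&(abs(q[:,1])<.06)][:,:2]
    f=least_squares(lambda c:np.hypot(*(q-c[:2]).T)-c[2],[.634,.01,.027],loss="soft_l1",f_scale=.002); print(f.x,len(q))
plan([(.25,-.6,.36,-150),(.44,-.25,.36,-80),(.42,.2,.36,-19)])
E
```

```text
[0.63498061 0.00927261 0.0268478 ] 196
[0.63187277 0.01074627 0.02692935] 256
now [ 0.1973 -0.6451  0.2257] [ 1.7992e+02 -1.0000e-02 -1.6300e+02] F [0.4 0.  0.6]
[ 0.224 -0.623  0.293] [-0.318, 0.139, -0.671] [0.001, -0.0, -0.227] rows 1.5
[ 0.25 -0.6   0.36] [-0.332, 0.102, -0.671] [0.001, -0.0, -0.227] rows 1.5
[ 0.298 -0.512  0.36 ] [-0.849, 0.52, 0.0] [0.0, 0.0, -0.611] rows 2.0
[ 0.345 -0.425  0.36 ] [-0.966, 0.241, 0.0] [0.0, 0.0, -0.611] rows 2.0
[ 0.392 -0.338  0.36 ] [-0.994, -0.061, -0.0] [0.0, 0.0, -0.611] rows 2.0
[ 0.44 -0.25  0.36] [-0.93, -0.357, -0.0] [0.0, 0.0, -0.611] rows 2.0
[ 0.436 -0.16   0.36 ] [-0.893, -0.117, -0.0] [0.0, 0.0, -0.426] rows 1.8
[ 0.432 -0.07   0.36 ] [-0.848, -0.303, -0.0] [-0.0, 0.0, -0.426] rows 1.8
[0.428 0.02  0.36 ] [-0.765, -0.475, -0.0] [-0.0, 0.0, -0.426] rows 1.8
[0.424 0.11  0.36 ] [-0.647, -0.626, -0.0] [-0.0, 0.0, -0.426] rows 1.8
[0.42 0.2  0.36] [-0.5, -0.749, -0.0] [-0.0, 0.0, -0.426] rows 1.8
```

Request:
step_arm(steps=[[[-0.65, 0.24, -1, 0, 0, -0.45], [-0.65, 0.24, -1, 0, 0, -0.45], [-0.65, 0.24, -1, 0, 0, -0.45]]])

```text
clock: 0.4
tool_pos: [0.2542, -0.6035, 0.3307]
orientation: [-179.7, -0.0, -149.9]
force: [-0.2, 0.8, 1.2]
opening: 0.0873
gripper_force: 0.0
```

Request:
step_arm(steps=[[[-0.85, 0.52, -0.35, 0, 0, -0.61], [-0.85, 0.52, -0.35, 0, 0, -0.61], [-0.85, 0.52, -0.35, 0, 0, -0.61]]])

```text
clock: 0.7
tool_pos: [0.3024, -0.5135, 0.3646]
orientation: [-179.7, 0.0, -132.2]
force: [0.8, -0.5, 0.9]
opening: 0.0872
gripper_force: 0.0
```

Request:
step_arm(steps=[[[-0.97, 0.24, 0, 0, 0, -0.61], [-0.97, 0.24, 0, 0, 0, -0.61], [-0.97, 0.24, 0, 0, 0, -0.61]]])

```text
clock: 1.0
tool_pos: [0.3503, -0.4247, 0.3618]
orientation: [-179.9, 0.1, -114.7]
force: [-0.0, 0.4, 0.5]
opening: 0.0876
gripper_force: 0.0
```

Request:
step_arm(steps=[[[-1, -0.06, 0, 0, 0, -0.61], [-1, -0.06, 0, 0, 0, -0.61], [-1, -0.06, 0, 0, 0, -0.61]]])

```text
clock: 1.3
tool_pos: [0.3981, -0.337, 0.3614]
orientation: [-180.0, 0.1, -97.2]
force: [-0.3, -0.7, 0.5]
opening: 0.0872
gripper_force: 0.0
```

Request:
step_arm(steps=[[[-0.93, -0.36, 0, 0, 0, -0.61], [-0.93, -0.36, 0, 0, 0, -0.61], [-0.93, -0.36, 0, 0, 0, -0.61]]])

```text
clock: 1.6
tool_pos: [0.4462, -0.2499, 0.361]
orientation: [-180.0, 0.1, -79.8]
force: [0.4, -0.0, -0.3]
opening: 0.0875
gripper_force: 0.0
```

Request:
step_arm(steps=[[[-0.9, -0.12, 0, 0, 0, -0.42], [-0.9, -0.12, 0, 0, 0, -0.42], [-0.9, -0.12, 0, 0, 0, -0.42]]])

```text
clock: 1.9
tool_pos: [0.4406, -0.16, 0.3617]
orientation: [-180.0, 0.0, -68.0]
force: [-0.1, 0.1, 0.2]
opening: 0.0878
gripper_force: 0.0
```

```bash
python3 - <<'E'
from h import *
plan([(.42,.2,.36,-19)])
E
```

```text
now [ 0.4406 -0.16    0.3617] [-1.7996e+02  3.0000e-02 -6.7990e+01] F [-0.1  0.1  0.2]
[ 0.435 -0.07   0.361] [-0.854, -0.29, 0.005] [-0.0, 0.0, -0.428] rows 1.8
[0.43  0.02  0.361] [-0.773, -0.464, 0.005] [-0.0, 0.0, -0.428] rows 1.8
[0.425 0.11  0.36 ] [-0.657, -0.618, 0.005] [-0.0, 0.0, -0.428] rows 1.8
[0.42 0.2  0.36] [-0.511, -0.743, 0.004] [-0.0, 0.0, -0.428] rows 1.8
```

Request:
step_arm(steps=[[[-0.85, -0.29, 0, 0, 0, -0.43], [-0.85, -0.29, 0, 0, 0, -0.43], [-0.85, -0.29, 0, 0, 0, -0.43]]])

```text
clock: 2.2
tool_pos: [0.4361, -0.0707, 0.3616]
orientation: [-180.0, 0.0, -55.7]
force: [-0.4, -0.9, -0.4]
opening: 0.0878
gripper_force: 0.0
```

Request:
step_arm(steps=[[[-0.77, -0.46, 0, 0, 0, -0.43], [-0.77, -0.46, 0, 0, 0, -0.43], [-0.77, -0.46, 0, 0, 0, -0.43]]])

```text
clock: 2.5
tool_pos: [0.4312, 0.0188, 0.3613]
orientation: [-180.0, 0.0, -43.4]
force: [0.3, -0.3, -0.3]
opening: 0.0877
gripper_force: 0.0
```

Request:
step_arm(steps=[[[-0.66, -0.62, 0, 0, 0, -0.43], [-0.66, -0.62, 0, 0, 0, -0.43], [-0.66, -0.62, 0, 0, 0, -0.43]]])

```text
clock: 2.8
tool_pos: [0.4264, 0.1091, 0.3611]
orientation: [180.0, 0.0, -31.1]
force: [-0.6, -0.6, 0.3]
opening: 0.0875
gripper_force: 0.0
```

Request:
step_arm(steps=[[[-0.51, -0.74, 0, 0, 0, -0.43], [-0.51, -0.74, 0, 0, 0, -0.43], [-0.51, -0.74, 0, 0, 0, -0.43], [-0.51, -0.74, 0, 0, 0, -0.43]]])

```text
clock: 3.2
tool_pos: [0.4212, 0.1964, 0.361]
orientation: [179.9, 0.0, -19.0]
force: [-0.8, -0.5, -0.3]
opening: 0.0879
gripper_force: 0.0
```

```bash
python3 - <<'E'
from h import *
a,w=cloud("wrist"); np.savez("w1.npz",a=a,w=w); save("w1.png",cv2.resize(a,(640,480)))
plan([(.42,.2,.36,-19)]); 
c=calibration("wrist"); Rm=cv2.Rodrigues(np.array(c["rvec"],float))[0]; print("cam",-Rm.T@np.ravel(c["tvec"]))
P=w.reshape(-1,3); P=P[np.isfinite(P).all(1)]
for lo,hi in [(.03,.042),(.045,.105),(.107,.118),(.118,.16),(.16,.2),(.2,.24)]:
    Q=P[(P[:,2]>lo)&(P[:,2]<hi)&(abs(P[:,0]-.4775)<.07)&(abs(P[:,1]-.247)<.07)]
    if len(Q)>8:
        r=cv2.minAreaRect((Q[:,:2]*1000).astype(np.float32)); print(lo,len(Q),Q.mean(0).round(4),Q[:,2].max().round(4),np.round(r[0],1),np.round(r[1],1),round(r[2],1))
E
```

```text
now [0.4212 0.1959 0.3612] [ 1.7993e+02  1.0000e-02 -1.9040e+01] F [ 0.1  0.1 -0.6]
[0.42 0.2  0.36] [-0.024, -0.035, 0.012] [0.002, 0.0, -0.001] rows 0.1
cam [0.49763568 0.1708489  0.51955434]
0.03 909 [0.4815 0.2364 0.0378] 0.0412 [476.3 249.5] [71.9 84.7] 70.7
0.045 123 [0.4831 0.2356 0.0744] 0.1045 [480.1 237.1] [51.6 21.3] 10.6
0.107 338 [0.4769 0.2418 0.1125] 0.1175 [476.7 248.4] [31.9 47.3] 69.1
0.118 190 [0.4733 0.2481 0.1347] 0.1599 [470.4 248.8] [13.9 43.5] 69.0
0.16 258 [0.4752 0.2492 0.1714] 0.2 [477. 250.] [ 9.8 57.5] 70.6
0.2 321 [0.4789 0.2484 0.2113] 0.218 [476.8 249.7] [ 8.7 50.4] 69.4
```

View pics/w1.png

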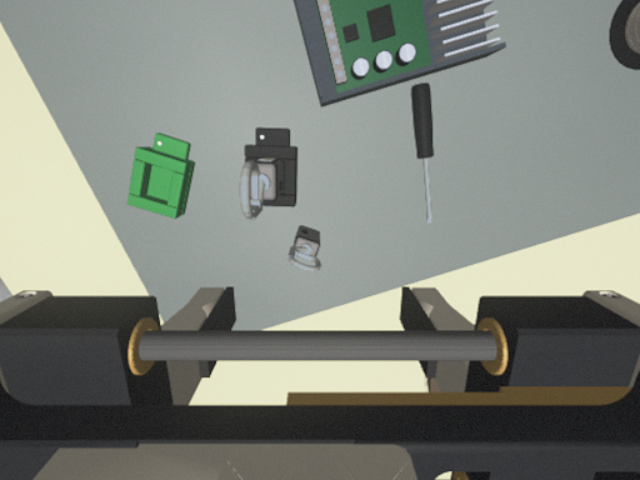

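The wrist view shows the lamp bow at (250,190), the dock at (272,170), the small lamp at (305,245) and the green dock at (160,180). The lamp fits at (0.477, 0.2495) with yaw -20°. Its top is at 0.216–0.218, which matches 14 + 202 mm.

```bash
python3 - <<'E'
from h import *
plan([(.4525,.2585,.29,-20),(.4525,.2585,.165,-20)])
E
```

```text
now [0.4212 0.1959 0.3612] [ 1.7993e+02  1.0000e-02 -1.9040e+01] F [ 0.1  0.1 -0.6]
[0.452 0.258 0.29 ] [0.092, -0.695, 0.711] [0.002, 0.0, 0.034] rows 2.0
[0.452 0.258 0.227] [-0.0, -0.0, 0.625] [-0.0, -0.0, -0.0] rows 1.3
[0.452 0.258 0.165] [-0.0, -0.0, 0.625] [-0.0, -0.0, 0.0] rows 1.2
```

Request:
step_arm(steps=[[[0.09, -0.695, 0.6, 0, 0, 0.034], [0.09, -0.695, 0.71, 0, 0, 0.034], [0.09, -0.695, 0.71, 0, 0, 0.034], [0.09, -0.695, 0.71, 0, 0, 0.034]]])

```text
clock: 3.65
tool_pos: [0.4522, 0.2583, 0.2896]
orientation: [179.8, 0.0, -20.0]
force: [-0.3, -1.0, 0.4]
opening: 0.0879
gripper_force: 0.0
```

```bash
python3 - <<'E'
from h import *
plan([(.4525,.2585,.165,-20)])
a,w=cloud("wrist")
P=w.reshape(-1,3); P=P[np.isfinite(P).all(1)]
for lo,hi in [(.03,.042),(.107,.118),(.118,.16),(.16,.2),(.2,.24)]:
    Q=P[(P[:,2]>lo)&(P[:,2]<hi)&(abs(P[:,0]-.4775)<.055)&(abs(P[:,1]-.247)<.045)]
    if len(Q)>8:
        r=cv2.minAreaRect((Q[:,:2]*1000).astype(np.float32)); print(lo,len(Q),Q.mean(0).round(4),Q[:,2].max().round(4),np.round(r[0],1),np.round(r[1],1),round(r[2],1))
E
```

```text
now [0.4522 0.2583 0.2896] [ 1.7983e+02  3.0000e-02 -2.0000e+01] F [-0.3 -1.   0.4]
[0.452 0.258 0.227] [0.002, -0.003, 0.623] [0.003, 0.001, 0.0] rows 1.2
[0.452 0.258 0.165] [0.001, -0.002, 0.623] [0.003, 0.001, 0.0] rows 1.2
0.03 1383 [0.4851 0.2464 0.038 ] 0.0416 [476.1 250.3] [71.5 84.9] 70.0
0.107 577 [0.48   0.2495 0.1122] 0.1158 [478.3 249.9] [35.3 46. ] 69.9
0.118 74 [0.4785 0.2515 0.122 ] 0.1238 [477.1 250.3] [21.1 16.8] 60.2
0.16 71 [0.4907 0.2455 0.1895] 0.2 [477.7 250.2] [ 9.7 56.2] 69.4
0.2 480 [0.4805 0.2485 0.2115] 0.2178 [477.4 249.4] [ 8.4 49.4] 69.9
```

Request:
step_arm(steps=[[[0, 0, 0.4, 0, 0, 0], [0, 0, 0.8, 0, 0, 0], [0, 0, 0.8, 0, 0, 0]]])

```text
clock: 4.0
tool_pos: [0.4498, 0.257, 0.2078]
orientation: [179.7, 0.2, -20.0]
force: [0.6, -0.4, 0.1]
opening: 0.0876
gripper_force: 0.0
```

Request:
step_arm(steps=[[[0, 0, 0.3, 0, 0, 0], [0, 0, 0.44, 0, 0, 0], [0, 0, 0.44, 0, 0, 0]]])

```text
clock: 4.3
tool_pos: [0.452, 0.2592, 0.1678]
orientation: [-180.0, -0.0, -19.9]
force: [0.1, -0.5, 0.8]
opening: 0.0878
gripper_force: 0.0
```

Request:
step_arm(steps=[[[0, 0, 0, 0, 0, 0], [0, 0, 0, 0, 0, 0], [0, 0, 0, 0, 0, 0], [0, 0, 0, 0, 0, 0], [0, 0, 0, 0, 0, 0], [0, 0, 0, 0, 0, 0], [0, 0, 0, 0, 0, 0], [0, 0, 0, 0, 0, 0], [0, 0, 0, 0, 0, 0], [0, 0, 0, 0, 0, 0], [0, 0, 0, 0, 0, 0], [0, 0, 0, 0, 0, 0]]], jaw=255)

```text
clock: 5.5
tool_pos: [0.4515, 0.2597, 0.1664]
orientation: [180.0, 0.0, -19.9]
force: [0.0, -0.3, -1.5]
opening: 0.0091
gripper_force: 30.0
```

Request:
step_arm(steps=[[[0, 0, -0.1, 0, 0, 0], [0, 0, -0.25, 0, 0, 0], [0, 0, -0.4, 0, 0, 0], [0, 0, -0.6, 0, 0, 0], [0, 0, -0.8, 0, 0, 0], [0, 0, -0.9, 0, 0, 0], [0, 0, -0.9, 0, 0, 0]]])

```text
clock: 6.2
tool_pos: [0.4521, 0.2603, 0.258]
orientation: [-179.9, -0.1, -19.9]
force: [-1.0, -0.1, -3.4]
opening: 0.0085
gripper_force: 30.0
```

Request:
step_arm(steps=[[[0, 0, -0.2, 0, 0, 0], [0, 0, -0.4, 0, 0, 0], [0, 0, -0.5, 0, 0, 0], [0, 0, -0.5, 0, 0, 0], [0, 0, -0.5, 0, 0, 0]]])

```text
clock: 6.7
tool_pos: [0.4511, 0.2596, 0.3053]
orientation: [179.9, 0.1, -19.9]
force: [0.7, 0.3, -3.6]
opening: 0.0086
gripper_force: 30.0
```

```bash
python3 - <<'E'
from h import *
a,w=cloud("wrist"); b,w2=cloud("scene")
np.savez("w2.npz",a=a,w=w,b=b,w2=w2)
save("lift.png",np.hstack([cv2.resize(a,(400,300)),cv2.resize(b[100:220,190:350],(400,300))]))
o=get_obs(); r=R.from_euler("xyz",o["orientation"],degrees=True)
for W in (w,w2):
    L=r.inv().apply((W.reshape(-1,3)-o["tool_pos"])) ; L=L[np.isfinite(L).all(1)]
    L=L[(abs(L[:,0]-.03)<.08)&(abs(L[:,1])<.03)&(L[:,2]>-.06)&(L[:,2]<.17)]
    for z in np.arange(-.06,.17,.01):
        q=L[(L[:,2]>=z)&(L[:,2]<z+.01)]
        if len(q)>4: print(round(z,3),len(q),np.percentile(q[:,0],[2,98]).round(4),np.percentile(q[:,1],[2,98]).round(4))
    print()
plan([(.52,.019,.300,-5)])
E
```

```text
-0.06 161 [-0.01    0.0338] [-0.0095  0.0069]
-0.05 1643 [-0.009   0.0476] [-0.0094  0.0068]
-0.04 553 [0.0085 0.0542] [-0.0118  0.009 ]
-0.03 288 [0.0067 0.0557] [-0.0132  0.0105]
-0.02 352 [0.0057 0.0559] [-0.0204  0.0175]
-0.01 178 [0.0089 0.0113] [-0.0208  0.0181]
0.04 117 [0.0217 0.0347] [-0.0115  0.0091]
0.05 1326 [0.0068 0.0508] [-0.0184  0.0158]
0.06 30 [0.031  0.0511] [-0.0169  0.0153]
0.07 84 [0.0491 0.0524] [-0.0137  0.0114]
0.08 50 [0.0488 0.0524] [-0.015   0.0125]
0.09 35 [0.0486 0.0524] [-0.015   0.0132]
0.1 29 [0.0486 0.0523] [-0.0155  0.0129]
0.11 24 [0.049  0.0523] [-0.0136  0.0125]
0.12 18 [0.0486 0.0522] [-0.0156  0.0132]
0.13 20 [0.0456 0.0505] [-0.018   0.0154]
0.14 18 [0.0496 0.0508] [-0.0161  0.0136]

-0.06 26 [-0.0013  0.0387] [-0.0226  0.0281]
-0.05 76 [-0.0102  0.0465] [-0.0237  0.0256]
-0.04 48 [-0.0092  0.0535] [-0.0189  0.0233]
-0.03 50 [-0.0058  0.0559] [-0.0178  0.0234]
-0.02 59 [-0.0091  0.0557] [-0.0176  0.0217]
-0.01 40 [-0.0096  0.0546] [-0.0166  0.0202]
0.0 37 [0.0029 0.0512] [-0.0053  0.0063]
0.01 14 [-0.0026  0.0429] [-0.0021  0.0082]
0.02 13 [0.0022 0.016 ] [-0.0027  0.0057]
0.03 14 [0.0092 0.0343] [-0.0036  0.0051]
0.04 42 [0.0124 0.0436] [-0.0105  0.0126]
0.05 84 [0.0055 0.05  ] [-0.0141  0.0186]
0.06 47 [0.0093 0.0526] [-0.0099  0.0194]
0.07 49 [0.0114 0.0533] [-0.0084  0.0196]
0.08 46 [0.0034 0.0529] [-0.0067  0.0195]
0.09 44 [0.0065 0.0523] [-0.0116  0.0199]
0.1 50 [0.0071 0.0528] [-0.0112  0.0206]
0.11 44 [0.0082 0.0527] [-0.0136  0.0189]
0.12 41 [0.0094 0.0539] [-0.0087  0.0184]
0.13 46 [0.0091 0.0528] [-0.0137  0.0184]
0.14 27 [0.0096 0.0508] [-0.0111  0.0182]

now [0.4511 0.2594 0.3051] [ 1.7989e+02  7.0000e-02 -1.9880e+01] F [ 0.2  0.2 -3.5]
[0.474 0.179 0.303] [0.489, 0.676, 0.018] [0.001, 0.001, -0.173] rows 1.7
[0.497 0.099 0.302] [0.428, 0.715, 0.018] [0.001, 0.001, -0.173] rows 1.7
[0.52  0.019 0.3  ] [0.365, 0.75, 0.017] [0.001, 0.001, -0.173] rows 1.7
```

View pics/lift.png

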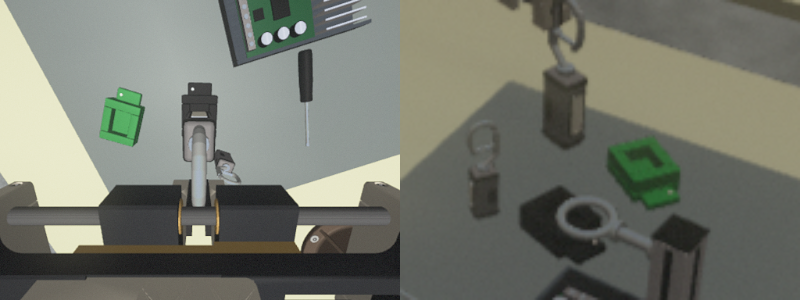

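The lamp hangs straight in the grip: its +x face sits at tool x = 0.052 all the way down, and the right image shows it clear of the dock.

Request:
step_arm(steps=[[[0.15, 0.2, 0.02, 0, 0, -0.05], [0.3, 0.42, 0.04, 0, 0, -0.1], [0.49, 0.68, 0.05, 0, 0, -0.17]]])

```text
clock: 7.1
tool_pos: [0.4742, 0.1786, 0.3003]
orientation: [179.9, 0.1, -14.9]
force: [0.7, 0.5, -2.6]
opening: 0.0089
gripper_force: 30.0
```

Request:
step_arm(steps=[[[0.2, 0.35, 0, 0, 0, -0.08], [0.41, 0.71, 0, 0, 0, -0.17]]])

```text
clock: 7.3
tool_pos: [0.4956, 0.0988, 0.3006]
orientation: [180.0, 0.1, -10.0]
force: [1.1, -0.1, -2.6]
opening: 0.0088
gripper_force: 30.0
```

Request:
step_arm(steps=[[[0.13, 0.3, 0, 0, 0, -0.07], [0.25, 0.55, 0, 0, 0, -0.13], [0.33, 0.75, 0, 0, 0, -0.17], [0.33, 0.75, 0, 0, 0, -0.17], [0.33, 0.75, 0, 0, 0, -0.17], [0.33, 0.75, 0, 0, 0, -0.17]]])

```text
clock: 7.9
tool_pos: [0.5149, 0.0208, 0.301]
orientation: [180.0, 0.0, -5.3]
force: [-0.0, -0.0, -2.7]
opening: 0.0087
gripper_force: 30.0
```

```bash
python3 - <<'E'
from h import *
from scipy.optimize import least_squares
a,w=cloud("wrist"); b,w2=cloud("scene"); t,w3=cloud("top")
np.savez("w3.npz",a=a,w=w,b=b,w2=w2,t=t,w3=w3)
save("eye.png",np.hstack([cv2.resize(a,(400,300)),cv2.resize(b[100:250,190:390],(400,300))]))
o=get_obs(); r=R.from_euler("xyz",o["orientation"],degrees=True)
print(o["tool_pos"],o["orientation"])
for W in (w,w2,w3):
    q=W.reshape(-1,3); q=q[(abs(q[:,2]-.267)<.009)&(q[:,0]>.597)&(q[:,0]<.662)&(abs(q[:,1]-.01)<.05)]
    f=least_squares(lambda c:np.hypot(*(q[:,:2]-c[:2]).T)-c[2],[.634,.01,.027],loss="soft_l1",f_scale=.002); print("eye",f.x,len(q),np.percentile(q[:,2],98))
    q=W.reshape(-1,3); q=q[(abs(q[:,2]-.265)<.012)&(q[:,0]>.673)&(q[:,0]<.71)&(abs(q[:,1]-.01)<.03)]
    if len(q)>5: print("shank",len(q),q.mean(0), np.polyfit(q[:,0],q[:,1],1))
    q=W.reshape(-1,3); q=q[(abs(q[:,2]-.298)<.007)&(q[:,0]>.7)&(q[:,0]<.8)&(abs(q[:,1])<.05)]
    if len(q)>5: print("top",cv2.minAreaRect((q[:,:2]*1000).astype(np.float32)))
    L=r.inv().apply((W.reshape(-1,3)-o["tool_pos"])) ; L=L[np.isfinite(L).all(1)]
    L=L[(abs(L[:,0]-.028)<.032)&(abs(L[:,1])<.03)&(L[:,2]>-.06)&(L[:,2]<.17)]
    for z in (-.03,-.02,.06,.08,.1,.12):
        q=L[(L[:,2]>=z)&(L[:,2]<z+.02)]
        if len(q)>4: print(round(z,3),len(q),np.percentile(q[:,0],[2,98]).round(4),np.percentile(q[:,1],[2,98]).round(4))
E
```

```text
[0.51499881 0.02105052 0.30142394] [ 1.79998798e+02  1.08959338e-02 -5.20406490e+00]
eye [0.63383119 0.01328302 0.02642416] 4262 0.27123819553051415
-0.03 648 [0.0062 0.0561] [-0.0187  0.0164]
-0.02 552 [0.0062 0.0561] [-0.0202  0.0181]
0.06 125 [0.0257 0.0524] [-0.0174  0.0162]
0.08 69 [0.0486 0.0524] [-0.0151  0.0137]
0.1 66 [0.0487 0.0523] [-0.0147  0.0133]
0.12 29 [0.0457 0.052 ] [-0.0174  0.0153]
eye [0.63489662 0.00952086 0.02688938] 204 0.27354349961459856
shank 78 [0.69088529 0.0038753  0.27012774] [-0.17436344  0.12434043]
top ((738.928955078125, 2.9093894958496094), (44.935482025146484, 41.45327377319336), 83.67790985107422)
-0.03 112 [-0.0026  0.0555] [-0.019   0.0218]
-0.02 104 [-0.0034  0.0547] [-0.0191  0.0216]
0.06 116 [0.0093 0.052 ] [-0.0089  0.0191]
0.08 110 [0.0086 0.0526] [-0.0068  0.0196]
0.1 102 [0.0082 0.0524] [-0.0068  0.0191]
0.12 101 [0.0062 0.0516] [-0.008   0.0189]Traceback (most recent call last):
  File "<stdin>", line 10, in <module>
    return _quantile_unchecked(
        a, q, axis, out, overwrite_input, method, keepdims, weights)
    return _ureduce(a,
                    func=_quantile_ureduce_func,
    ...<5 lines>...
                    overwrite_input=overwrite_input,
                    method=method)
    r = func(a, **kwargs)
    result = _quantile(arr,
                       quantiles=q,
    ...<2 lines>...
                       out=out,
                       weights=wgt)
    slices_having_nans = np.isnan(arr[-1, ...])
                                  ~~~^^^^^^^^^
IndexError: index -1 is out of bounds for axis 0 with size 0
```

View pics/eye.png

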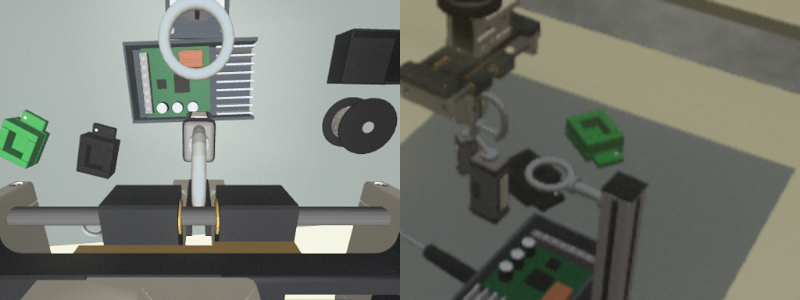

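The ring centre is about 91.5 mm ahead of the lamp axis, and the lamp needs a shift of about 2 mm toward tool -y. To clear the latch at its stop, the bar must pass at lamp x of about 0 to +4. So I lower 6 mm, advance 63 mm, then look again.

Request:
step_arm(steps=[[[0, -0.02, 0.04, 0, 0, 0], [0.05, -0.02, 0.06, 0, 0, 0], [0.15, -0.02, 0.06, 0, 0, 0], [0.25, -0.02, 0.06, 0, 0, 0], [0.35, -0.02, 0.06, 0, 0, 0], [0.45, -0.02, 0.06, 0, 0, 0], [0.55, -0.02, 0.06, 0, 0, 0], [0.6, -0.02, 0.06, 0, 0, 0], [0.63, -0.02, 0.06, 0, 0, 0], [0.63, -0.02, 0.06, 0, 0, 0], [0.63, -0.02, 0.06, 0, 0, 0], [0.63, -0.02, 0.06, 0, 0, 0]]])

```text
clock: 9.25
tool_pos: [0.5778, 0.0166, 0.2958]
orientation: [-180.0, -0.0, -5.3]
force: [-0.3, 0.2, -2.8]
opening: 0.009
gripper_force: 30.0
```

```bash
cat > look.py <<'E'
from h import *
from scipy.optimize import least_squares
import sys
a,w=cloud("wrist"); b,w2=cloud("scene")
save(sys.argv[1],np.hstack([cv2.resize(a[:250,80:420],(400,300)),cv2.resize(b[130:205,240:340],(400,300),interpolation=2)]))
o=get_obs(); r=R.from_euler("xyz",o["orientation"],degrees=True)
print(o["clock"],np.round(o["tool_pos"],4),np.round(o["orientation"],2),np.round(o["force"],1))
E0=np.array([.634,.0115,.265])
print("eye in tool",r.inv().apply(E0-o["tool_pos"]).round(4))
for W in (w,w2):
    q=W.reshape(-1,3); q=q[np.isfinite(q).all(1)]
    L=r.inv().apply(q-o["tool_pos"])
    c=(np.hypot(q[:,0]-.634,q[:,1]-.0115)<.036)&(np.hypot(q[:,0]-.634,q[:,1]-.0115)>.018)&(abs(q[:,2]-.267)<.008)&(abs(L[:,1])>.012)
    e=L[c]
    if len(e)>20:
        f=least_squares(lambda c:np.hypot(*(e[:,:2]-c[:2]).T)-.027,[.056,0],loss="soft_l1",f_scale=.002); print("ring in tool",f.x.round(4),len(e))
    for z0,z1 in [(-.05,-.02),(.07,.15)]:
        s=L[(L[:,2]>z0)&(L[:,2]<z1)&(abs(L[:,0]-.03)<.03)&(abs(L[:,1])<.024)&((abs(q[:,2]-.266)>.01))]
        if len(s)>5: print(z0,len(s),np.percentile(s[:,0],[2,98]).round(4),np.percentile(s[:,1],[2,98]).round(4))
E
python3 look.py in.png
```

```text
9.35 [0.5779 0.0167 0.2958] [-1.7999e+02 -2.0000e-02 -5.2400e+00] [-0.4 -0.7 -2.2]
eye in tool [0.0564 0.     0.0309]
ring in tool [ 0.0579 -0.0017] 2384
-0.05 2270 [0.009 0.055] [-0.0116  0.0089]
0.07 295 [0.0483 0.0524] [-0.0161  0.0136]
ring in tool [0.058  0.0018] 155
-0.05 136 [0.0017 0.0551] [-0.0125  0.0225]
0.07 428 [0.006  0.0522] [-0.009   0.0189]
```

View pics/in.png

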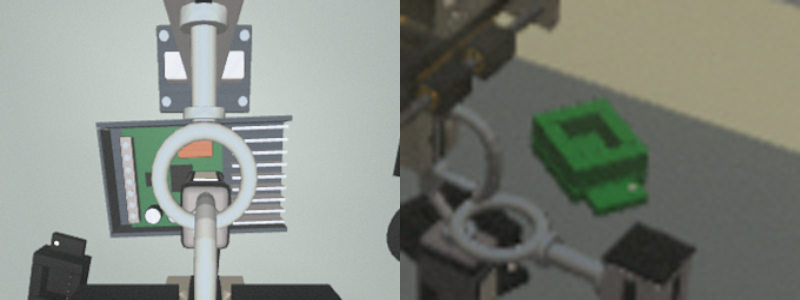

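The ring is centred on the hook, with the tip over the hole. The bar is at lamp x of about +2, so I advance 1.5 mm and lower past the tip.

Request:
step_arm(steps=[[[0.015, 0, 0, 0, 0, 0], [0.015, 0, 0.03, 0, 0, 0], [0.015, 0, 0.07, 0, 0, 0], [0.015, 0, 0.11, 0, 0, 0], [0.015, 0, 0.15, 0, 0, 0], [0.015, 0, 0.19, 0, 0, 0], [0.015, 0, 0.23, 0, 0, 0], [0.015, 0, 0.27, 0, 0, 0], [0.015, 0, 0.3, 0, 0, 0], [0.015, 0, 0.3, 0, 0, 0]]])

```text
clock: 10.35
tool_pos: [0.5792, 0.0164, 0.265]
orientation: [180.0, 0.1, -5.3]
force: [-0.7, -0.6, -2.8]
opening: 0.0085
gripper_force: 30.0
```

```bash
python3 look.py mid.png
```

```text
10.45 [0.5791 0.0165 0.2653] [ 1.7999e+02  6.0000e-02 -5.2600e+00] [-1.3  0.4 -3.5]
eye in tool [ 0.0551 -0.0001  0.0003]
ring in tool [ 0.0568 -0.0017] 3343
-0.05 2273 [0.0092 0.0552] [-0.0115  0.0089]
0.07 293 [0.0484 0.0526] [-0.0162  0.0136]
ring in tool [0.0565 0.0018] 148
-0.05 128 [0.0032 0.055 ] [-0.0112  0.0236]
0.07 402 [0.0051 0.0522] [-0.0094  0.0188]
```

Request:
step_arm(steps=[[[-0.01, 0, 0.03, 0, 0, 0], [-0.02, 0, 0.06, 0, 0, 0], [-0.03, 0, 0.1, 0, 0, 0], [-0.035, 0, 0.14, 0, 0, 0], [-0.035, 0, 0.18, 0, 0, 0], [-0.035, 0, 0.22, 0, 0, 0], [-0.035, 0, 0.26, 0, 0, 0], [-0.035, 0, 0.28, 0, 0, 0], [-0.035, 0, 0.28, 0, 0, 0]]])

```text
clock: 11.35
tool_pos: [0.5759, 0.0167, 0.2371]
orientation: [180.0, 0.0, -5.3]
force: [-0.8, -0.9, -3.4]
opening: 0.0086
gripper_force: 30.0
```

```bash
python3 look.py mid2.png
```

```text
11.45 [0.5762 0.0168 0.2376] [ 1.80e+02 -1.00e-02 -5.26e+00] [-0.4 -0.3 -2.9]
eye in tool [ 0.058  -0.     -0.0274]
ring in tool [ 0.0598 -0.0016] 4927
-0.05 1539 [0.0095 0.0488] [-0.0085  0.0061]
0.07 294 [0.0479 0.0522] [-0.0161  0.0136]
ring in tool [0.0597 0.0021] 154
-0.05 49 [0.0067 0.0477] [-0.0035  0.0231]
0.07 381 [0.0051 0.0518] [-0.0096  0.019 ]
```

View pics/mid2.png

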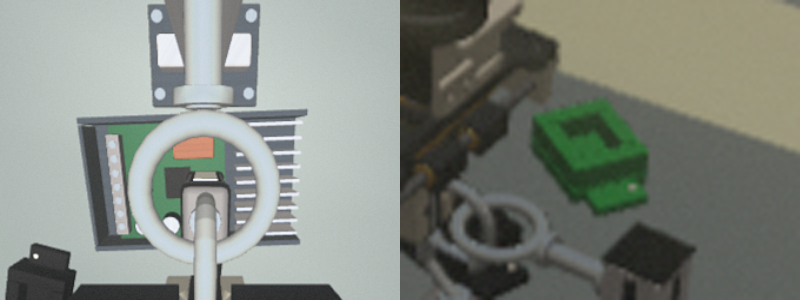

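Request:
step_arm(steps=[[[0.02, 0, 0.01, 0, 0, 0], [0.04, 0, 0.03, 0, 0, 0], [0.04, 0, 0.05, 0, 0, 0], [0.04, 0, 0.07, 0, 0, 0], [0.04, 0, 0.07, 0, 0, 0]]])

```text
clock: 11.95
tool_pos: [0.5798, 0.0164, 0.2301]
orientation: [180.0, 0.0, -5.3]
force: [-0.3, -0.4, -3.6]
opening: 0.0086
gripper_force: 30.0
```

Request:
step_arm(steps=[[[0, 0, 0.005, 0, 0, 0], [0, 0, 0.01, 0, 0, 0], [0, 0, 0.015, 0, 0, 0], [0, 0, 0.015, 0, 0, 0]]])

```text
clock: 12.35
tool_pos: [0.5801, 0.0164, 0.2291]
orientation: [-180.0, -0.0, -5.3]
force: [0.5, 0.7, -3.4]
opening: 0.0088
gripper_force: 30.0
```

Request:
step_arm(steps=[[[0, 0, 0.01, 0, 0, 0], [0, 0, 0.01, 0, 0, 0], [0, 0, 0.01, 0, 0, 0]]])

```text
clock: 12.65
tool_pos: [0.5803, 0.0164, 0.2287]
orientation: [-180.0, -0.1, -5.2]
force: [-1.4, 1.1, 3.1]
opening: 0.0085
gripper_force: 30.0
```

Request:
step_arm(steps=[[[0, 0, 0.01, 0, 0, 0], [0, 0, 0.01, 0, 0, 0], [0, 0, 0.01, 0, 0, 0]]])

```text
clock: 12.95
tool_pos: [0.5806, 0.0164, 0.2284]
orientation: [-180.0, -0.1, -5.2]
force: [-3.0, 0.1, 7.5]
opening: 0.0091
gripper_force: 30.0
```

Contact at TCP z ≈ 0.2289 matches the seat height. I relieve the load and open.

Request:
step_arm(steps=[[[0, 0, -0.012, 0, 0, 0], [0, 0, -0.012, 0, 0, 0], [0, 0, -0.012, 0, 0, 0]]])

```text
clock: 13.25
tool_pos: [0.5804, 0.0164, 0.2286]
orientation: [-180.0, -0.0, -5.3]
force: [-1.0, -0.3, 3.1]
opening: 0.0086
gripper_force: 30.0
```

Request:
step_arm(steps=[[[0, 0, 0, 0, 0, 0], [0, 0, 0, 0, 0, 0], [0, 0, 0, 0, 0, 0], [0, 0, 0, 0, 0, 0], [0, 0, 0, 0, 0, 0], [0, 0, 0, 0, 0, 0], [0, 0, 0, 0, 0, 0], [0, 0, 0, 0, 0, 0], [0, 0, 0, 0, 0, 0], [0, 0, 0, 0, 0, 0]]], jaw=0)

```text
clock: 14.25
tool_pos: [0.5801, 0.0164, 0.2283]
orientation: [-180.0, -0.0, -5.3]
force: [0.4, 0.1, 0.7]
opening: 0.0833
gripper_force: 0.0
```

```bash
python3 look.py open.png
```

```text
14.35 [0.5801 0.0164 0.2283] [-180.     -0.     -5.26] [ 0.3  0.3 -0.6]
eye in tool [ 0.0542 -0.     -0.0367]
ring in tool [ 0.056  -0.0016] 5473
-0.05 579 [0.0176 0.0564] [-0.0051  0.0026]
0.07 278 [0.0504 0.0551] [-0.0171  0.0135]
ring in tool [0.0551 0.0021] 153
-0.05 21 [0.0072 0.0546] [-0.0019  0.0064]
0.07 375 [0.0078 0.0547] [-0.0097  0.019 ]
```

View pics/open.png

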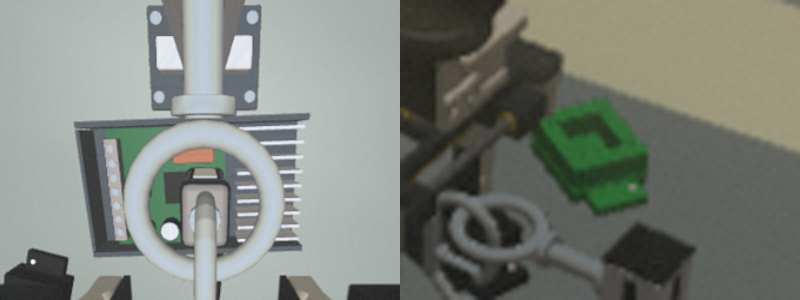

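It hangs free in the ring with the fingers open either side. I retreat straight up and let it settle.

Request:
step_arm(steps=[[[0, 0, -0.1, 0, 0, 0], [0, 0, -0.3, 0, 0, 0], [0, 0, -0.6, 0, 0, 0], [0, 0, -0.9, 0, 0, 0], [0, 0, -0.9, 0, 0, 0]]])

```text
clock: 14.85
tool_pos: [0.5821, 0.0164, 0.3239]
orientation: [-179.9, -0.5, -5.2]
force: [-0.1, 0.4, -1.1]
opening: 0.0878
gripper_force: 0.0
```

Request:
step_arm(steps=[[[-0.3, 0, -0.2, 0, 0, 0], [-0.7, 0, -0.3, 0, 0, 0], [-1, 0, -0.3, 0, 0, 0], [-1, 0, -0.3, 0, 0, 0], [-1, 0, -0.3, 0, 0, 0], [-1, 0, -0.3, 0, 0, 0], [-1, 0, -0.3, 0, 0, 0], [-1, 0, -0.3, 0, 0, 0], [-1, 0, -0.3, 0, 0, 0], [-1, 0, -0.3, 0, 0, 0], [-1, 0, -0.3, 0, 0, 0], [-1, 0, -0.3, 0, 0, 0], [-1, 0, -0.3, 0, 0, 0], [-1, 0, -0.3, 0, 0, 0], [-1, 0, -0.3, 0, 0, 0], [-1, 0, -0.3, 0, 0, 0], [-1, 0, -0.3, 0, 0, 0], [-1, 0, -0.3, 0, 0, 0], [-1, 0, -0.3, 0, 0, 0], [-1, 0, -0.3, 0, 0, 0]]])

```text
clock: 16.85
tool_pos: [0.4805, 0.0256, 0.3483]
orientation: [180.0, -0.0, -5.3]
force: [-0.1, 0.4, 0.2]
opening: 0.0874
gripper_force: 0.0
```

```bash
cat > chk.py <<'E'
from h import *
u=R.from_euler("z",-5.25,degrees=True)
for k in range(4):
    b,w=cloud("scene")
    L=u.inv().apply(w.reshape(-1,3)-[.634,.0115,.265]); L=L[np.isfinite(L).all(1)]
    print(get_obs()["clock"])
    for z0,z1 in [(-.185,-.15),(-.12,-.09),(-.06,-.04),(-.04,-.015),(.008,.03)]:
        s=L[(L[:,2]>z0)&(L[:,2]<z1)&(abs(L[:,0]+.027)<.06)&(abs(L[:,1])<.04)]
        if len(s)>3: print(z0,len(s),np.percentile(s[:,0],[3,97]).round(4),np.percentile(s[:,1],[3,97]).round(4),s[:,2].min().round(4),s[:,2].max().round(4))
a,_=cloud("wrist")
save("fin.png",np.hstack([cv2.resize(a,(400,300)),cv2.resize(b[130:235,220:360],(400,300),interpolation=2)]))
E
python3 chk.py
```

```text
16.9
-0.185 153 [-0.0444 -0.0002] [-0.0183  0.0074] -0.1842 -0.15
-0.12 176 [-0.0467  0.0001] [-0.0186  0.0108] -0.1198 -0.0901
-0.06 50 [-0.0529 -0.005 ] [-0.0056  0.0038] -0.0596 -0.0402
-0.04 53 [-0.0529  0.0007] [-0.0059  0.0031] -0.0399 -0.0158
0.008 43 [-0.0423  0.0272] [-0.0145  0.014 ] 0.0082 0.016
16.95
-0.185 149 [-0.045  -0.0007] [-0.019   0.0081] -0.183 -0.1501
-0.12 177 [-0.0473  0.    ] [-0.0188  0.011 ] -0.1199 -0.0901
-0.06 52 [-0.0527 -0.0057] [-0.0052  0.0044] -0.0594 -0.0401
-0.04 55 [-0.0537 -0.0002] [-0.0056  0.0028] -0.04 -0.0151
0.008 47 [-0.0409  0.0207] [-0.0194  0.017 ] 0.0081 0.0174
17.0
-0.185 151 [-0.046 -0.   ] [-0.0182  0.0069] -0.1849 -0.15
-0.12 186 [-0.0468 -0.0002] [-0.0183  0.0107] -0.1199 -0.0901
-0.06 55 [-0.0524 -0.0058] [-0.0063  0.006 ] -0.0587 -0.0402
-0.04 52 [-0.0522  0.0006] [-0.0058  0.0023] -0.04 -0.0163
0.008 43 [-0.0419  0.0198] [-0.0256  0.0068] 0.008 0.016
17.05
-0.185 152 [-0.0458 -0.0005] [-0.0182  0.0081] -0.1835 -0.1502
-0.12 184 [-0.0469 -0.0006] [-0.0189  0.0108] -0.1199 -0.0903
-0.06 53 [-0.0524 -0.0068] [-0.0064  0.0044] -0.06 -0.04
-0.04 52 [-0.0531  0.0004] [-0.0064  0.0028] -0.0399 -0.0164
0.008 46 [-0.0414  0.023 ] [-0.0195  0.0222] 0.008 0.0171
```

View pics/fin.png

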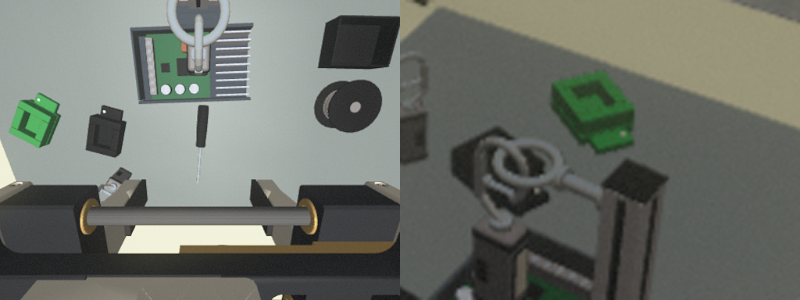

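The final view shows the bow through the ring with the bar in its top. The lamp is upright and steady (scene crop: bow (495,160), latch (495,185), body (500,250)), the robot is clear and the bystanders are unmoved. I wait a little longer, then hand in.

Request:
step_arm(steps=[[[0, 0, 0, 0, 0, 0], [0, 0, 0, 0, 0, 0], [0, 0, 0, 0, 0, 0], [0, 0, 0, 0, 0, 0], [0, 0, 0, 0, 0, 0], [0, 0, 0, 0, 0, 0], [0, 0, 0, 0, 0, 0], [0, 0, 0, 0, 0, 0], [0, 0, 0, 0, 0, 0], [0, 0, 0, 0, 0, 0], [0, 0, 0, 0, 0, 0], [0, 0, 0, 0, 0, 0], [0, 0, 0, 0, 0, 0], [0, 0, 0, 0, 0, 0], [0, 0, 0, 0, 0, 0], [0, 0, 0, 0, 0, 0], [0, 0, 0, 0, 0, 0], [0, 0, 0, 0, 0, 0], [0, 0, 0, 0, 0, 0], [0, 0, 0, 0, 0, 0]]])

```text
clock: 19.1
tool_pos: [0.4805, 0.0256, 0.3483]
orientation: [-180.0, -0.0, -5.3]
force: [0.9, -0.3, -0.5]
opening: 0.0878
gripper_force: 0.0
```

```bash
python3 -c "
from plant import *
print(close_job())"
```

```text
the job is handed in; nothing more can be done
None
```

The large lamp hangs upright and still in the eye with the robot clear, handed in at about 19 s; the latch looked shut in the last camera view but was not measured, and no verdict came back.

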